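Seat the plate-rack strip in its drip tray and latch it

ROBOT

A 6-joint arm with a two-finger parallel gripper is mounted at the origin on a cart in front of the work surface, level with it; the furniture and walls round the work are solid. World frame = base frame: x ahead of the robot, y to its left, z up, the work surface at z = 0. Lengths are in m, angles in rad, forces in N, time in s.
With the tool pointing down it reaches from about 0.25 to 0.725 m from the base axis. Payload 4 kg.
Tool frame: the origin (TCP) lies between the finger pads, 19 mm behind the fingertips; this is the grasp point; z points along the fingers, y is the line along which they close (so a half turn about z gives the same grasp; the last joint's range is limited). The gripper opens to 85 mm and grips with 20 to 120 N. Pads are 22 mm wide; open, the fingers measure 114 mm over their backs; the gripper's body (76 mm by 85 mm) begins 54 mm behind the grasp point. The pads swing forward as they close: fully open they stand 13 mm farther back than shut.
Start: joints at [-1.115, 0.241, 0.005, 1.335, 0, 1.571], TCP at [0.22, -0.449, 0.25] pointing down, gripper open.
Joint ranges: [-2.72, 2.72], [-1.05, 1.87], [-1.09, 1.28], [-1.99, 2.15], [-1.42, 1.44], [-3.14, 3.14]. Speed limits (rad/s): [2.79, 2.79, 3.14, 3.14, 3.14, 3.14].

INTERFACE

Orientations are given as a 3x3 rotation matrix whose columns are the frame's x, y, z axes.
In Python, from plant import sense, read_camera, camera_params, sign_off, regions_of gives the robot as it stands.
- The arm moves only by the tool carry_out, never from a script. Its argument "motion" is a list of rows, each a list of 5 numbers: the opening, from 0 (shut) to 1 (fully open), then the shift along the tool's x, y, z in units of 60 mm (1.0 is 60 mm), then the turn about the tool's z in units of 10 degrees (1.0 is 10 degrees). In form: [[gripper, x, y, z, yaw], ...]. A call has exactly 8 rows; each row shifts and turns the commanded pose from where the row before left it, along the tool's axes as they then stand; what a row does not reach is not made up. A row lasts 1/8 s, in which the tool goes at most 62.5 mm and 10.7 degrees, less where a joint would pass 70% of its speed; a pose out of reach is approached as far as the arm can. A call is refused whole if a number of a shift passes 1 or a number of a turn 1, either way. A call with a gripper value outside its range is refused whole. The fingers move at their own pace and stop on an object; "newtons" is the grip in N (left out, the last holds). Time passes only in rows, so rows that do not move let the fingers close, or fill a call up. It gives the time, the measured TCP pose, the force, the opening and the grip force at its end, in the units of the state.
- sense(): the state, without advancing time (a new reading comes with each control period).
- read_camera(name): name is "side" or "top" or "wrist"; returns (picture, depth): 400x640x3 uint8, blue, green, red; 400x640 float32, m along the optical axis (not along the pixel's ray), 0 where there is no reading.
- camera_params(name): a dict with "fx", "fy", "cx", "cy" (pixels), "k1" (the pictures are not rectified: a ray, as slopes to the right and down, at radius r is drawn at 1 + k1 r^2 times it, then the intrinsics apply), "R" (3x3) and "t" (3): a world point X has camera coordinates R X + t; the wrist camera has in their place "hand_eye" (4x4, takes a point from camera to tool coordinates, whose origin is the TCP and whose axes are the flange's). Camera axes: x right, y down, z forward; pixel columns grow to the right and rows downward; lengths in m; the calibration is good to about 2 mm. A picture is of the moment at which its call begins: read the wrist's pose just before it. camera_params takes no time and is no camera call.
- sign_off(): hands the job in; it is judged then, once.
Trained networks look in the newest picture that a camera, given by its name, has taken for a name from the list of things; names that differ only in an ending like _2 or _b are one class to them, and where a whole thing is asked for, a point or a joint stands for the part that bears it (a point fixed in the world has none). Each returns a list of dicts, best first, with "conf" (0 to 1); they miss things now and then, are a little off and sometimes report something else, mostly with a low value. They report only what shows in the picture. A call takes as long as a camera call.
- regions_of(thing, camera): "pixels" (400x640 bool, what is visible of it) and "box" ([left, top, right, bottom] in pixels, round what is visible of it).
The state is a dict: "t": time; "joints": joint angles; "dq": joint speeds; "tau": joint torques, N m; "position": TCP position; "tcp_rot": TCP orientation; "ft_force": force on the tool from outside, world axes, zero at the start; "ft_torque": the same for the moment, N m; "gripper_width": finger opening in m; "grip_force": force on a finger pad.
Only numpy, scipy, OpenCV 4.12 (cv2) and the standard library are available. Lean on these libraries where they do the work, as an engineer would, in place of code of your own. Each camera call takes 0.05 s, during which the arm holds its last target. There are 200 camera calls.

TASK

Put the plate rack together: pick up the wooden strip and lower it onto the grey slotted bar in the white drip tray, feeling for the slots until each of its five teeth is in its own slot, and ease it down until it sits fully home on the bar. Then slide the red latch all the way over the end of the strip and let go. Be gentle: never push the strip against the tray with more than 40 N, and leave the mug, tumbler, tin and brush where they are.

Things in the scene. Friction and masses are not known exactly. Their poses are not given: they have to be found in the camera images.
- strip: Loose light-wood plate-rack strip, 100-210 g, standing on its teeth. Origin: centre of its underside, level with the tooth tips; z up, y along it; same either way round. Five flat teeth at y = 0, +-24, +-48 mm, each 22 (x) x 5 (y) mm, z 0 to 16. Spine 22 x 140 mm, z 16 to 30. Upright pins, 7 mm thick, at y = +-30, +-42, to z 65.
- strip_grip (a point): Point to grip on the strip's middle tab (TCP here), 52 mm above the strip's origin. The tab is 12 (x) x 36 (y) mm, z 30 to 69 mm in the strip's frame; grip it across x.
- tray: White drip tray, fixed. Origin: on the worktop under the tray, 12 mm short of the middle of the bar's channel; z up, y along the tray. Walls x -75 to 75, y -83 to 157 mm, 18 mm high, floor 5 mm. Strip fully home: spine rests on the bar, strip origin 9 mm above the tray's; teeth standing on the bar: 25 mm above. A white block at y 101 to 147 mm, 49 mm high, carries the red latch.
- bar_channel (a point): Point of the tray (not of the bar) 25 mm above the tray's origin, level with the bar's top. The grey slotted bar, 44 (x) x 136 (y) x 20 mm, lies along the tray's y, clamped fast, its centre anywhere from 3 to 21 mm from here towards the tray's +y: not reported, feel or look for it. Five through slots, 24 (x) x 7 (y) mm, bevelled 1 mm, 24 mm apart, the middle one at its centre.
- latch (a joint): Travel of the red latch: up to 0.004 m at the start (open), 0.025 m fully closed, moving towards the tray's -y. About 2 N of friction; stays where it is left. Blade 28 mm wide, underside 41 mm above the worktop, tip at tray y = 94 mm at 0, 69 mm closed: it passes 2 mm over the spine's end if the strip is home, else the spine blocks it.
- latch_grip (a point): Point to grip on the latch's upright red tab (TCP there), 66 mm above the worktop; it moves with the latch. The tab is 12 (x) x 24 (y) mm, its top 6 mm above this point and its foot 21 mm below, to be gripped across the tray's x.
- mug: White mug standing behind the work near the wall cabinet (which hangs 0.46 m above the worktop over y -0.2 to 0.5 m, its front and knobs at x about 0.6 m: keep the wrist in front of it), 86 x 121 x 92 mm, loose; origin under its centre. Leave alone.
- tumbler: Clear glass tumbler, 80 mm wide, 88 mm high, loose; origin under its centre. Leave alone.
- tin: Flat round tin, 86 mm wide, 40 mm high, loose; origin under its centre. Leave alone.
- dish_brush: Grey dish brush lying on the worktop, 36 x 269 x 62 mm, loose; origin under its centre. Leave alone.

How it is judged:
On the way, in this order (a step that is already met when the one before it is completed fails the run):
1. the strip is fully home in the slotted bar, with the latch still open (z of strip in the frame of tray below 0.0115 m and x of strip in the frame of tray between -0.006 and 0.006 m and y of strip in the frame of tray between 0 and 0.024 m and angle between the y axis of strip and the y axis of tray, either way round below 0.06 rad and value of joint latch below 0.008 m), for 0.2 s.
2. the latch is closed over the strip's end (value of joint latch above 0.022 m), for 0.2 s.
At the end, for the whole second after the job is handed in: The strip is at rest and upright in the tray's bar, all five teeth in their slots and its spine within 2.5 mm of resting on the bar, and the latch has been slid at least 22 of its 25 mm over the strip's end (z of strip in the frame of tray between 0.006 and 0.0115 m and x of strip in the frame of tray between -0.006 and 0.006 m and y of strip in the frame of tray between 0 and 0.024 m and angle between the y axis of strip and the y axis of tray, either way round below 0.06 rad and angle between strip's own z axis and vertical below 0.06 rad and value of joint latch above 0.022 m and linear speed of strip below 0.01 m/s); the robot touches nothing.
It fails at once if the strip is pushed against the tray, its bar or its latch with more than 40 N (contact force between strip and tray above 40 N).
It fails at once if the mug, tumbler, tin or brush is moved more than 30 mm (distance of any of mug, tumbler, tin, dish_brush from where it was at the start of the episode above 0.03 m).
It also fails if it takes over 72 s, if anything falls off the work surface, if the arm or the gripper's body presses on something with over 40 N, if the wrist force passes 120 N, or if a joint passes its speed limit or range.

## Working session

There is one attempt and no reset: what is moved stays moved. The work goes in short steps, Python scripts to look and compute and a tool call to move; the robot and the scene stay as the last step left them, time stands still between calls to the robot, and variables do not carry over. Pictures are saved under pics/ and viewed, at most 10 in all, crops included, and the job is handed in when it is done.

Besides the shell and the picture viewer there is one more tool, called after "Call:" as name(argument=value, ...) on one line, values as JSON. carry_out: Moves the arm, as the interface text tells. Its arguments: {"type":"object","properties":{"motion":{"type":"array"},"newtons":{"type":"number"}},"required":["motion"]}

```bash
mkdir -p pics; ls; cat > h.py <<'E'
import numpy as np, cv2
from plant import *
np.set_printoptions(precision=4,suppress=True)
def cloud(cam,mask=None,img=None):
    s=sense(); 
    if img is None: img=read_camera(cam)
    pic,d=img; p=camera_params(cam)
    v,u=np.nonzero((d>0)&(mask if mask is not None else True))
    K=np.array([[p['fx'],0,p['cx']],[0,p['fy'],p['cy']],[0,0,1.]])
    n=cv2.undistortPoints(np.c_[u,v].astype(np.float64)[:,None],K,np.array([p['k1'],0,0,0.]))[:,0]
    z=d[v,u]; P=np.c_[n*z[:,None],z]
    if 'R' in p: X=(P-np.array(p['t']))@np.array(p['R'])
    else:
        T=np.array(p['hand_eye']); X=(P@T[:3,:3].T+T[:3,3])@np.array(s['tcp_rot']).T+np.array(s['position'])
    return X,u,v
E
python3 - <<'E'
from h import *
s=sense(); print(s)
a=[]
for c in ['top','side']:
    im=read_camera(c); cv2.imwrite(f'pics/{c}0.png',im[0])
    for n in ['strip','tray','latch','bar_channel','tumbler','tin','dish_brush','mug']:
        r=regions_of(n,c)
        if r:
            X,u,v=cloud(c,r[0]['pixels'],im)
            print(c,n,round(r[0]['conf'],2),r[0]['box'],len(X),np.percentile(X,[2,50,98],axis=0).round(3).tolist() if len(X) else '')
E
```

```text
pics
{'t': 0.0, 'joints': array([-1.115 ,  0.2414,  0.0037,  1.3352,  0.    ,  1.5708]), 'dq': array([ 0.0001,  0.0008,  0.0019, -0.0001, -0.0002, -0.0015]), 'tau': array([  0.0003, -37.2317,  25.2409,   0.0171,  -0.    ,  -0.    ]), 'position': array([ 0.2198, -0.4484,  0.2491]), 'tcp_rot': array([[ 0.8979,  0.4402, -0.0009],
       [ 0.4402, -0.8979,  0.0019],
       [ 0.    , -0.0021, -1.    ]]), 'ft_force': array([ 0.7859, -0.4574, -0.3075]), 'ft_torque': array([ 0.0214, -0.0033, -0.0123]), 'grip_force': 0.0, 'gripper_width': 0.08518293564028541}
top strip 0.96 [360.9, 224.1, 412.1, 232.9] 402 [[0.47, -0.304, -0.001], [0.48, -0.237, 0.03], [0.497, -0.174, 0.072]]
top tray 0.79 [198.4, 209.2, 281.6, 263.5] 3991 [[0.393, 0.08, 0.0], [0.464, 0.195, 0.007], [0.538, 0.312, 0.049]]
top latch 0.74 [200.6, 229.5, 223.8, 240.3] 199 [[0.461, 0.25, 0.04], [0.475, 0.279, 0.047], [0.49, 0.306, 0.076]]
top bar_channel 0.8 [196.1, 211.7, 283.1, 264.2] 4052 [[0.393, 0.081, 0.0], [0.464, 0.197, 0.008], [0.541, 0.313, 0.049]]
top tumbler 0.58 [338.1, 149.7, 361.4, 167.8] 366 [[0.662, -0.168, 0.03]
[... 554 characters left out ...]
.0, 325.6, 200.0] 1836 [[0.387, 0.073, 0.002], [0.469, 0.182, 0.011], [0.54, 0.311, 0.049]]
side bar_channel 0.83 [269.9, 151.0, 324.2, 198.7] 1833 [[0.388, 0.073, 0.002], [0.469, 0.182, 0.011], [0.541, 0.311, 0.05]]
side tumbler 0.7 [350.6, 211.7, 378.3, 249.9] 760 [[0.666, -0.171, 0.009], [0.695, -0.153, 0.062], [0.73, -0.09, 0.091]]
side tin 0.76 [235.9, 286.0, 273.3, 324.3] 1114 [[0.398, -0.458, 0.002], [0.441, -0.429, 0.037], [0.48, -0.377, 0.042]]
side dish_brush 0.94 [331.3, 260.6, 348.0, 342.3] 864 [[0.616, -0.492, 0.0], [0.642, -0.411, 0.036], [0.662, -0.236, 0.063]]
side mug 0.73 [356.4, 187.0, 387.2, 218.8] 682 [[0.675, -0.069, 0.022], [0.715, -0.02, 0.073], [0.752, 0.043, 0.095]]
```

```bash
cat >> h.py <<'E'
def plan(pos,yaw,g=1,n=8,s=None):
    """rows from the measured pose to world pos & tool-x yaw (deg), tool pointing down; rows simulated with rounded numbers"""
    s=s or sense(); R=np.array(s['tcp_rot']); p=np.array(s['position'],float)
    y0=np.degrees(np.arctan2(R[1,0],R[0,0])); dy=(yaw-y0+180)%360-180
    rows=[]
    for i in range(n):
        k=n-i; d=(np.array(pos)-p)/k; a=np.radians(y0)
        t=np.array([np.cos(a)*d[0]+np.sin(a)*d[1],np.sin(a)*d[0]-np.cos(a)*d[1],-d[2]])/.06
        t=t.round(2); w=round(-dy/k/10,2)
        rows.append([g,*t.tolist(),w])
        t=t*.06; p=p+[np.cos(a)*t[0]+np.sin(a)*t[1],np.sin(a)*t[0]-np.cos(a)*t[1],-t[2]]
        y0-=w*10; dy+=w*10
    print(rows); print('end',p,y0,'from',s['position'],'t',s['t'])
E
python3 - <<'E'
from h import *
print(camera_params('wrist'))
for c in ['top','side']:
    im=read_camera(c)
    for n in ['strip','tray']:
        r=regions_of(n,c)[0]; X,u,v=cloud(c,r['pixels'],im)
        if n=='strip': X=X[X[:,2]>.02]
        q=X[:,:2].astype(np.float32); print(c,n,cv2.minAreaRect(q)); w=np.linalg.svd(q-q.mean(0),full_matrices=False)[2][0]; print(np.degrees(np.arctan2(w[1],w[0])))
plan([0.45,-0.235,0.24],90)
E
```

```text
{'fx': 323.5123737711718, 'fy': 323.5123737711718, 'cx': 317.7504449971155, 'cy': 207.17184431130715, 'k1': -0.06310306632539911, 'hand_eye': array([[ 0.0001, -0.948 , -0.3182,  0.0803],
       [ 1.    ,  0.0006, -0.0014,  0.0002],
       [ 0.0015, -0.3182,  0.948 , -0.1248],
       [ 0.    ,  0.    ,  0.    ,  1.    ]])}
top strip ((0.48163533210754395, -0.23957517743110657), (0.1376389116048813, 0.021306771785020828), 88.83934783935547)
-91.001175
top tray ((0.46493226289749146, 0.19539259374141693), (0.24525980651378632, 0.15322960913181305), 85.17774963378906)
-95.01921
side strip ((0.484630823135376, -0.24049067497253418), (0.1425400674343109, 0.02333979681134224), 87.25778198242188)
-93.70698
side tray ((0.46584808826446533, 0.24326425790786743), (0.35511037707328796, 0.16187888383865356), 84.0450668334961)
-95.18179
[[1, 0.63, -0.19, 0.02, np.float64(-0.8)], [1, 0.65, -0.1, 0.02, np.float64(-0.8)], [1, 0.65, -0.01, 0.02, np.float64(-0.8)], [1, 0.65, 0.08, 0.02, np.float64(-0.8)], [1, 0.63, 0.17, 0.02, np.float64(-0.8)], [1, 0.6, 0.26, 0.02, np.float64(-0.8)], [1, 0.56, 0.34, 0.02, np.float64(-0.79)], [1, 0.51, 0.41, 0.03, np.float64(-0.8)]]
end [ 0.4501 -0.2349  0.2398] 90.01348238722002 from [ 0.2201 -0.449   0.25  ] t 1.2
```

View pics/top0.png

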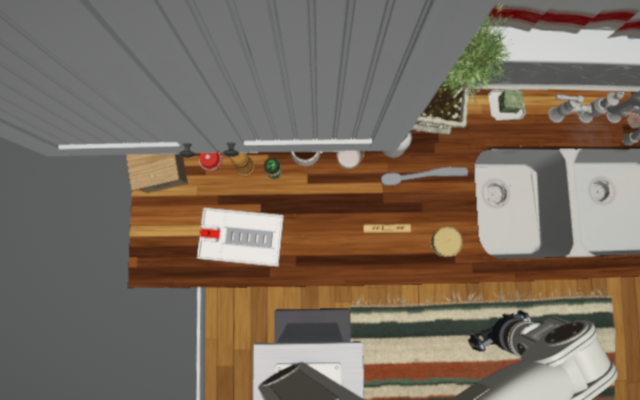

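Call:
carry_out(motion=[[1, 0.68, -0.16, 0.1, -0.8], [1, 0.7, -0.07, 0.1, -0.8], [1, 0.7, 0.03, 0.1, -0.8], [1, 0.69, 0.12, 0.1, -0.8], [1, 0.67, 0.22, 0.1, -0.8], [1, 0.63, 0.31, 0.1, -0.8], [1, 0.58, 0.4, 0.1, -0.8], [1, 0.52, 0.47, 0.1, -0.8]])

```text
t: 2.2
position: [0.48, -0.2323, 0.2019]
tcp_rot: [[-0.007, 1.0, 0.0], [1.0, 0.007, -0.0], [-0.0, 0.0, -1.0]]
ft_force: [0.2, 0.8, -0.3]
gripper_width: 0.0858
grip_force: 0.0
```

```bash
python3 - <<'E'
from h import *
s=sense(); print(s['position'],s['joints'])
im=read_camera('wrist'); cv2.imwrite('pics/w1.png',im[0])
r=regions_of('strip','wrist')[0]; print(r['conf'],r['box']); X,u,v=cloud('wrist',r['pixels'],im)
for lo,hi in [(.022,.04),(.055,.08),(.066,.08)]:
    q=X[(X[:,2]>lo)&(X[:,2]<hi)]
    print(lo,len(q),q.mean(0),np.percentile(q,[2,98],axis=0).tolist(),cv2.minAreaRect(q[:,:2].astype(np.float32)))
    w=np.linalg.svd(q[:,:2]-q[:,:2].mean(0),full_matrices=False)[2][0]; print(np.degrees(np.arctan2(w[1],w[0])))
E
```

```text
[ 0.48   -0.2323  0.2019] [-0.4506  0.3308  0.001   1.2407 -0.0001  1.1135]
0.94 [308.7, 120.3, 335.3, 264.8]
0.022 2133 [ 0.4814 -0.2244  0.0299] [[0.4705547235563139, -0.303860478830722, 0.02738816840909679], [0.492274585695654, -0.168465088804055, 0.0323955112221346]] ((0.4814499020576477, -0.23714104294776917), (0.13956035673618317, 0.021999822929501534), 89.2523422241211)
-90.97924271508968
0.055 887 [ 0.4815 -0.2359  0.0664] [[0.47592812119322386, -0.2793810743459276, 0.056183889132263326], [0.48697401343993624, -0.19357392309210153, 0.07027813047890813]] ((0.48179101943969727, -0.23696792125701904), (0.01187137421220541, 0.08987482637166977), 0.5242799520492554)
-90.66317531472484
0.066 559 [ 0.4815 -0.236   0.0686] [[0.47592665998724204, -0.2539538396450429, 0.06628019573399731], [0.4870320117744364, -0.21161559644153924, 0.07042279966073323]] ((0.4817907512187958, -0.23761965334415436), (0.011715458706021309, 0.08484349399805069), 0.23402728140354156)
-90.16866913868735
```

View pics/w1.png

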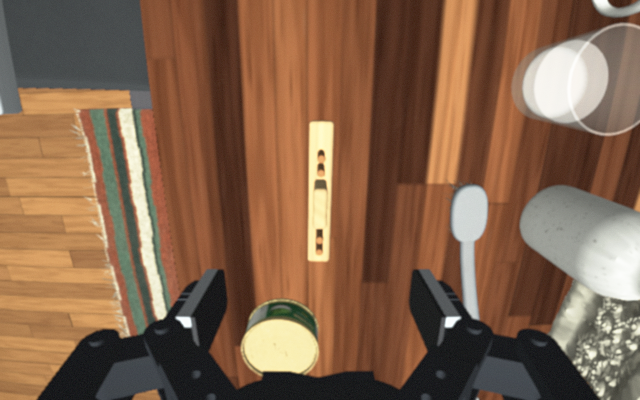

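Call:
carry_out(motion=[[1, -0.04, 0.02, 0.4, 0.12], [1, -0.04, 0.01, 0.4, 0], [1, 0, 0, 0.4, 0], [1, 0, 0, 0.4, 0], [1, 0, 0, 0.4, 0], [1, 0, 0, 0.3, 0], [1, 0, 0, 0.18, 0], [1, 0, 0, 0, 0]], newtons=50)

```text
t: 3.3
position: [0.48, -0.2381, 0.0527]
tcp_rot: [[0.02, 1.0, -0.001], [1.0, -0.02, 0.001], [0.001, -0.002, -1.0]]
ft_force: [0.6, -0.0, 0.8]
gripper_width: 0.0855
grip_force: 0.0
```

Call:
carry_out(motion=[[0, 0, 0, 0, 0], [0, 0, 0, 0, 0], [0, 0, 0, 0, 0], [0, 0, 0, 0, 0], [0, 0, 0, 0, 0], [0, 0, 0, 0, 0], [0, 0, 0, 0, 0], [0, 0, 0, 0, 0]])

```text
t: 4.3
position: [0.4809, -0.2381, 0.0535]
tcp_rot: [[0.019, 1.0, 0.001], [1.0, -0.019, -0.0], [-0.0, 0.001, -1.0]]
ft_force: [-0.1, 0.8, 3.3]
gripper_width: 0.0114
grip_force: 51.8
```

Call:
carry_out(motion=[[0, 0, 0, -0.3, 0], [0, 0, 0, -0.6, 0], [0, 0, 0, -0.6, 0], [0, 0.3, 0, -0.4, 0], [0, 0.7, -0.1, 0, 0], [0, 0.8, -0.1, 0, 0.1], [0, 0.8, -0.2, 0, 0.1], [0, 0.8, -0.3, 0, 0.1]])

```text
t: 5.3
position: [0.4444, -0.0311, 0.1665]
tcp_rot: [[0.072, 0.997, -0.001], [0.997, -0.072, 0.0], [0.0, -0.001, -1.0]]
ft_force: [0.7, 0.4, -0.6]
gripper_width: 0.0114
grip_force: 51.1
```

Call:
carry_out(motion=[[0, 0.7, -0.3, 0, 0.1], [0, 0.6, -0.3, 0, 0], [0, 0.6, -0.3, 0, 0], [0, 0.6, -0.2, 0, 0], [0, 0.4, -0.2, 0, 0], [0, 0.2, 0, 0, 0], [0, 0, 0, 0, 0], [0, 0, 0, 0, 0]])

```text
t: 6.3
position: [0.3833, 0.1587, 0.1669]
tcp_rot: [[0.09, 0.996, -0.0], [0.996, -0.09, -0.001], [-0.001, -0.0, -1.0]]
ft_force: [-0.0, -0.4, -1.7]
gripper_width: 0.0114
grip_force: 51.1
```

```bash
python3 - <<'E'
from h import *
s=sense(); print(s['position'],s['ft_force'],s['tau'])
im=read_camera('wrist'); cv2.imwrite('pics/w2.png',im[0]); np.savez('w2.npz',p=im[0],d=im[1])
big=cv2.resize(im[0][60:360,260:560],None,fx=2,fy=2,interpolation=cv2.INTER_CUBIC); cv2.imwrite('pics/w2c.png',big)
for n in ['tray','latch','strip','bar_channel']:
    r=regions_of(n,'wrist'); 
    if not r: print(n,'none'); continue
    r=r[0]; X,u,v=cloud('wrist',r['pixels'],im)
    print(n,r['conf'],r['box'],np.percentile(X,[2,50,98],axis=0).round(4).tolist())
X,u,v=cloud('wrist',None,im)
q=X[(X[:,2]>.021)&(X[:,2]<.029)&(np.abs(X[:,0]-.466)<.04)&(X[:,1]>.06)&(X[:,1]<.26)]
print(len(q),q.mean(0),cv2.minAreaRect(q[:,:2].astype(np.float32)))
E
```

```text
[0.3833 0.1587 0.1669] [-0.0162 -0.3708 -1.6908] [  0.3148 -30.3551  23.6876  -0.0183   0.0141  -0.0021]
tray 0.67 [320.0, 2.0, 519.6, 275.9] [[0.3995, 0.0798, 0.0045], [0.4646, 0.2175, 0.007], [0.5414, 0.3039, 0.051]]
latch 0.98 [406.7, 0.0, 457.7, 77.0] [[0.4569, 0.251, 0.0445], [0.4678, 0.2758, 0.0464], [0.4835, 0.2967, 0.0737]]
strip 0.97 [292.4, 125.9, 342.3, 377.9] [[0.37, 0.0957, 0.1421], [0.3837, 0.1847, 0.1454], [0.3959, 0.226, 0.1841]]
bar_channel 0.72 [320.4, 1.6, 518.0, 273.4] [[0.4002, 0.0805, 0.0048], [0.4645, 0.2179, 0.0071], [0.541, 0.3043, 0.051]]
7320 [0.46   0.1748 0.0259] ((0.46013712882995605, 0.16964299976825714), (0.13682490587234497, 0.04484839364886284), 83.85836791992188)
```

View pics/w2.png

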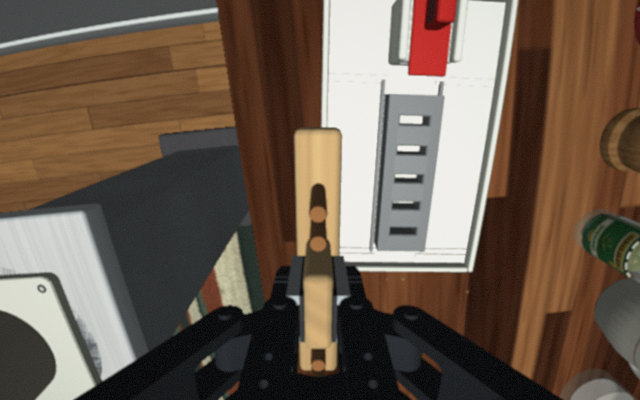

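```bash
cat > m.py <<'E'
from h import *
f=np.load('w2.npz'); pic,d=f['p'],f['d']; p=camera_params('wrist'); s=sense(); R=np.array(s['tcp_rot']); T=np.array(p['hand_eye'])
K=np.array([[p['fx'],0,p['cx']],[0,p['fy'],p['cy']],[0,0,1.]])
def onplane(uv,z):
    n=cv2.undistortPoints(np.array(uv,float).reshape(-1,1,2),K,np.array([p['k1'],0,0,0.]))[:,0]
    D=np.c_[n,np.ones(len(n))]@T[:3,:3].T@R.T; C=R@T[:3,3]+s['position']
    return C+D*((z-C[2])/D[:,2])[:,None]
sub=pic[80:265,370:450]; hsv=cv2.cvtColor(sub,cv2.COLOR_BGR2HSV); g=hsv[:,:,2].astype(int); 
print(g[20:50:2,30:56:2]); print(hsv[60:62,20:60:4])
E
python3 m.py; python3 - <<'E'
import cv2
a=cv2.imread('pics/w2.png')[80:265,360:460]; cv2.imwrite('pics/w2d.png',cv2.resize(a,None,fx=3.2,fy=3.2,interpolation=cv2.INTER_CUBIC))
E
```

```text
[[150 150 148 147 147 148 148 151 147 148 148 146 147]
 [150 150 149 150 151 148 148 148 149 147 148 146 148]
 [149 151 149 149 151 148 147 148 149 147 147 148 147]
 [150 151 153 151 149 150 146 148 147 149 148 146 146]
 [150 153 151 153 150 149 150 147 149 148 148 147 146]
 [152 152 152 149 149 150 149 148 148 151 150 150 146]
 [151 148 150 150 153 149 152 149 151 149 147 148 149]
 [145 151 144 147 145 147 145 144 145 143 142 140 141]
 [199 237 228 227 227 226 227 226 225 215 210 154  88]
 [212 241 240 240 238 241 240 239 240 240 242 170  52]
 [221 243 240 240 240 241 240 239 239 239 242 162  52]
 [196 222 224 226 227 224 228 237 238 239 239 145  52]
 [103 102 101 107 101 104 105 121 121 123 120  77  65]
 [140 139 138 135 135 132 131 133 131 128 122 125 125]
 [153 151 152 151 153 154 151 149 151 153 149 151 150]]
[[[ 90   7 149]
  [ 83   7 148]
  [ 95  10 156]
  [ 68   7 155]
  [ 96   8 154]
  [ 96   8 153]
  [ 98   7 152]
  [ 90   8 152]
  [ 83   7 152]
  [ 98  13 152]]

 [[ 95  10 149]
  [ 90   7 149]
  [ 95  10 153]
  [ 90  10 155]
  [ 84   8 153]
  [ 96   8 153]
  [ 96   8 152]
  [105   7 150]
  [ 96   8 152]
  [ 90   7 149]]]
```

View pics/w2d.png

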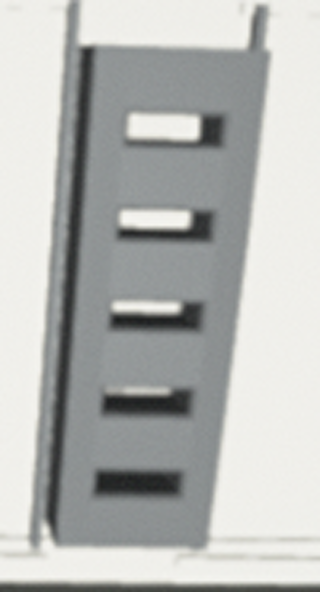

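```bash
sed -i '/^sub=/,$d' m.py; cat >> m.py <<'E'
g=cv2.cvtColor(pic,cv2.COLOR_BGR2GRAY).astype(int); poly=np.zeros(g.shape,np.uint8)
cv2.fillPoly(poly,[np.array([[392,97],[438,99],[421,246],[382,246]])],1)
m=((np.abs(g-148)>22)&(poly>0)).astype(np.uint8)
n,l,st,c=cv2.connectedComponentsWithStats(m)
C=[]
for i in range(1,n):
    if st[i,4]<60: continue
    v,u=np.nonzero(l==i); Q=onplane(np.c_[u,v],.025)[:,:2].astype(np.float32); rr=cv2.minAreaRect(Q); C.append(rr[0]); print(st[i],np.array(rr[0]),rr[1],rr[2])
C=np.array(C); C=C[np.argsort(C[:,1])]; w=C[-1]-C[0]; print('center',C.mean(0),'mid',C[len(C)//2],'pitch',np.linalg.norm(np.diff(C,axis=0),axis=1),'yaw',np.degrees(np.arctan2(w[1],w[0])))
yaw=np.arctan2(w[1],w[0])
# strip in tool frame
im=(pic,d); X,u,v=cloud('wrist',None,im); L=(X-s['position'])@R
q=L[(np.abs(L[:,0])<.1)&(np.abs(L[:,1])<.03)&(L[:,2]>.015)&(L[:,2]<.03)&(L[:,0]>.03)]
print('strip spine tool z',np.median(q[:,2]),'x max',np.percentile(q[:,0],[98,99,99.7]),cv2.minAreaRect(q[:,:2].astype(np.float32)),np.percentile(q[:,1],[2,50,98]))
# colour edges of strip end at its depth
hs=cv2.cvtColor(pic,cv2.COLOR_BGR2HSV)
pl=s['position'][2]-np.median(q[:,2])
print('end px row->tool x',[(r0,((onplane([[318,r0]],pl)-s['position'])@R)[0,0].round(4),pic[r0,318].tolist()) for r0 in range(124,134)])
print('edges',[(c0,((onplane([[c0,150]],pl)-s['position'])@R)[0,1].round(4),pic[150,c0].tolist()) for c0 in list(range(291,298))+list(range(339,346))])
E
python3 m.py
```

```text
[399 115  32  12 327] [0.4656 0.217 ] (0.00868068728595972, 0.02541162259876728) 85.47799682617188
[396 145  32  11 306] [0.4629 0.1933] (0.00828391220420599, 0.02570054680109024) 85.24897003173828
[394 174  30  10 281] [0.4604 0.1693] (0.00785145629197359, 0.02520187385380268) 85.07732391357422
[391 201  30  10 263] [0.4577 0.1453] (0.008279235102236271, 0.02586865797638893) 84.90546417236328
[389 226  29  10 274] [0.4552 0.1218] (0.008725162595510483, 0.025712963193655014) 84.69034576416016
center [0.4604 0.1693] mid [0.4604 0.1693] pitch [0.0236 0.0242 0.0242 0.0238] yaw 83.78350346490711
strip spine tool z 0.02269090132846636 x max [0.0682 0.0684 0.0685] ((0.04932212084531784, -0.0014150552451610565), (0.02208302915096283, 0.038625217974185944), 89.92970275878906) [-0.0119 -0.0012  0.0091]
end px row->tool x [(124, np.float64(0.0706), [31, 51, 89]), (125, np.float64(0.0701), [30, 51, 88]), (126, np.float64(0.0697), [33, 52, 86]), (127, np.float64(0.0693), [36, 54, 74]), (128, np.float64(0.0688), [51, 72, 85]), (129, np.float64(0.0684), [76, 107, 124]), (130, np.float64(0.0679), [95, 137, 159]), (131, np.float64(0.0675), [113, 160, 187]), (132, np.float64(0.0671), [118, 169, 199]), (133, np.float64(0.0666), [124, 176, 210])]
edges [(291, np.float64(-0.0135), [16, 26, 54]), (292, np.float64(-0.013), [22, 33, 58]), (293, np.float64(-0.0126), [36, 53, 74]), (294, np.float64(-0.0121), [64, 93, 115]), (295, np.float64(-0.0117), [97, 138, 162]), (296, np.float64(-0.0112), [115, 165, 194]), (297, np.float64(-0.0107), [122, 175, 206]), (339, np.float64(0.0084), [99, 144, 169]), (340, np.float64(0.0088), [97, 131, 152]), (341, np.float64(0.0093), [146, 161, 171]), (342, np.float64(0.0097), [216, 226, 226]), (343, np.float64(0.0102), [237, 240, 241]), (344, np.float64(0.0106), [235, 240, 240]), (345, np.float64(0.0111), [235, 239, 239])]
```

```bash
cat >> m.py <<'E'
print('---')
B=X[(X[:,1]>.06)&(X[:,1]<.32)&(X[:,0]>.38)&(X[:,0]<.56)]
def fit(q,n):
    if len(q)<20: print(n,len(q)); return
    vx,vy,x0,y0=cv2.fitLine(q[:,:2].astype(np.float32),cv2.DIST_HUBER,0,.01,.01).ravel(); a=np.degrees(np.arctan2(vy,vx))%180; print(n,len(q),a,x0,y0)
rim=B[(B[:,2]>.015)&(B[:,2]<.0205)]
for nm,k in [('left',rim[:,0]<.41),('right',rim[:,0]>.52)]: fit(rim[k],nm)
# bar edges via rows: gray bar top points by z, extreme x in y bins
bt=B[(B[:,2]>.022)&(B[:,2]<.030)&(np.abs(B[:,0]-.46)<.04)]
lo,hi=[],[]
for y in np.arange(.112,.23,.003):
    k=bt[np.abs(bt[:,1]-y)<.0015]
    if len(k)>10: lo.append([k[:,0].min(),y]);hi.append([k[:,0].max(),y])
fit(np.array(lo),'barlo');fit(np.array(hi),'barhi')
A=np.c_[bt[:,:2],np.ones(len(bt))]; print('plane',np.linalg.lstsq(A,bt[:,2],rcond=None)[0])
fl=B[(B[:,2]<.010)&(B[:,2]>.002)]; A=np.c_[fl[:,:2],np.ones(len(fl))]; print('floor',np.linalg.lstsq(A,fl[:,2],rcond=None)[0],fl[:,2].mean())
bl=X[(X[:,2]>.047)&(X[:,2]<.053)&(X[:,1]>.2)&(X[:,0]>.4)&(X[:,0]<.54)]; print('block',len(bl),bl.min(0),bl.max(0))
E
python3 m.py | sed -n '/---/,$p'
```

```text
---
left 811 83.96375 0.39916095 0.28206626
right 1893 84.04206 0.5358997 0.20801406
barlo 40 83.74694 0.4379088 0.1705
barhi 40 83.541336 0.48170313 0.1675
plane [0.0026 0.0015 0.0245]
floor [-0.0003  0.0001  0.0063] 0.006208337468835741
block 1454 [0.4478 0.2498 0.047 ] [0.4954 0.2998 0.0528]
```

```bash
python3 -c "
from h import *
plan([.4597,.1682,.110],83.8,0)"
```

```text
[[0, 0.03, 0.16, 0.12, np.float64(0.01)], [0, 0.03, 0.16, 0.12, np.float64(0.01)], [0, 0.04, 0.16, 0.12, np.float64(0.01)], [0, 0.04, 0.15, 0.12, np.float64(0.01)], [0, 0.03, 0.16, 0.12, np.float64(0.02)], [0, 0.04, 0.15, 0.12, np.float64(0.01)], [0, 0.03, 0.16, 0.12, np.float64(0.02)], [0, 0.04, 0.15, 0.11, np.float64(0.01)]]
end [0.4596 0.1683 0.1102] 83.84103581679925 from [0.3833 0.1588 0.1672] t 6.55
```

Call:
carry_out(motion=[[0, 0.04, 0.2, 0.1, 0.02], [0, 0.04, 0.2, 0.1, 0.02], [0, 0.04, 0.2, 0.15, 0.02], [0, 0.04, 0.2, 0.2, 0.02], [0, 0.04, 0.2, 0.2, 0.01], [0, 0.04, 0.2, 0.2, 0.01], [0, 0.04, 0.04, 0, 0.01], [0, 0, 0, 0, 0]])

```text
t: 7.55
position: [0.4589, 0.169, 0.1102]
tcp_rot: [[0.108, 0.994, -0.0], [0.994, -0.108, -0.0], [-0.0, -0.0, -1.0]]
ft_force: [-0.9, -0.5, -1.7]
gripper_width: 0.0114
grip_force: 50.9
```

Call:
carry_out(motion=[[0, -0.01, 0.01, 0.1, 0], [0, 0, 0, 0.1, 0], [0, 0, 0, 0.1, 0], [0, 0, 0, 0.1, 0], [0, 0, 0, 0.06, 0], [0, 0, 0, 0.03, 0], [0, 0, 0, 0, 0], [0, 0, 0, 0, 0]])

```text
t: 8.55
position: [0.4595, 0.1683, 0.081]
tcp_rot: [[0.108, 0.994, 0.0], [0.994, -0.108, 0.0], [0.0, 0.0, -1.0]]
ft_force: [-0.9, -0.1, -1.4]
gripper_width: 0.0114
grip_force: 50.9
```

Now feel down, gently.

Call:
carry_out(motion=[[0, 0, 0, 0.015, 0], [0, 0, 0, 0.015, 0], [0, 0, 0, 0.015, 0], [0, 0, 0, 0.01, 0], [0, 0, 0, 0.01, 0], [0, 0, 0, 0, 0], [0, 0, 0, 0, 0], [0, 0, 0, 0, 0]])

```text
t: 9.55
position: [0.4595, 0.1682, 0.0784]
tcp_rot: [[0.108, 0.994, 0.001], [0.994, -0.108, 0.0], [0.0, 0.001, -1.0]]
ft_force: [-3.3, -0.5, 8.9]
gripper_width: 0.0109
grip_force: 52.9
```

Call:
carry_out(motion=[[0, 0.01, 0, 0, 0], [0, 0, 0, 0, 0], [0, 0.01, 0, 0, 0], [0, 0, 0, 0, 0], [0, 0.01, 0, 0, 0], [0, 0, 0, 0, 0], [0, 0, 0, 0, 0], [0, 0, 0, 0, 0]])

```text
t: 10.55
position: [0.4599, 0.169, 0.0783]
tcp_rot: [[0.108, 0.994, 0.001], [0.994, -0.108, -0.002], [-0.002, 0.002, -1.0]]
ft_force: [-2.9, -3.9, 10.6]
gripper_width: 0.0112
grip_force: 52.7
```

Call:
carry_out(motion=[[0, 0.01, 0, 0, 0], [0, 0, 0, 0, 0], [0, 0.01, 0, 0, 0], [0, 0, 0, 0, 0], [0, 0.01, 0, 0, 0], [0, 0, 0, 0, 0], [0, 0, 0, 0, 0], [0, 0, 0, 0, 0]])

```text
t: 11.55
position: [0.4603, 0.1718, 0.0769]
tcp_rot: [[0.108, 0.994, 0.001], [0.994, -0.108, -0.0], [-0.0, 0.001, -1.0]]
ft_force: [3.8, -1.4, -2.6]
gripper_width: 0.0115
grip_force: 50.8
```

Call:
carry_out(motion=[[0, 0, 0, 0.02, 0], [0, 0, 0, 0.02, 0], [0, 0, 0, 0.02, 0], [0, 0, 0, 0.02, 0], [0, 0, 0, 0, 0], [0, 0, 0, 0, 0], [0, 0, 0, 0, 0], [0, 0, 0, 0, 0]])

```text
t: 12.55
position: [0.4604, 0.1718, 0.0723]
tcp_rot: [[0.108, 0.994, 0.001], [0.994, -0.108, 0.0], [0.0, 0.001, -1.0]]
ft_force: [5.9, -1.9, 0.8]
gripper_width: 0.011
grip_force: 51.2
```

Call:
carry_out(motion=[[0, 0, 0.01, 0.02, 0], [0, 0, 0.01, 0.02, 0], [0, 0, 0, 0.02, 0], [0, 0, 0, 0.02, 0], [0, 0, 0, 0.02, 0], [0, 0, 0, 0.02, 0], [0, 0, 0, 0, 0], [0, 0, 0, 0, 0]])

```text
t: 13.55
position: [0.4605, 0.1717, 0.0646]
tcp_rot: [[0.108, 0.994, -0.001], [0.994, -0.108, 0.0], [-0.0, -0.001, -1.0]]
ft_force: [2.2, 0.7, -3.0]
gripper_width: 0.0111
grip_force: 51.0
```

Call:
carry_out(motion=[[0, 0, 0, 0.01, 0], [0, 0, 0, 0.01, 0], [0, 0, 0, 0.01, 0], [0, 0, 0, 0.01, 0], [0, 0, 0, 0.01, 0], [0, 0, 0, 0, 0], [0, 0, 0, 0, 0], [0, 0, 0, 0, 0]])

```text
t: 14.55
position: [0.4607, 0.1716, 0.0624]
tcp_rot: [[0.108, 0.994, -0.0], [0.994, -0.108, -0.0], [-0.0, -0.0, -1.0]]
ft_force: [-0.9, -0.5, 5.9]
gripper_width: 0.0113
grip_force: 52.0
```

Call:
carry_out(motion=[[0.6, 0, 0, 0, 0], [0.6, 0, 0, 0, 0], [0.6, 0, 0, 0, 0], [0.6, 0, 0, -0.2, 0], [0.6, 0, 0, -0.6, 0], [0.6, 0, 0, -0.8, 0], [0.6, 0, 0, -0.5, 0], [0.6, 0, 0, 0, 0]])

```text
t: 15.55
position: [0.4629, 0.1724, 0.1915]
tcp_rot: [[0.108, 0.994, 0.007], [0.994, -0.108, 0.003], [0.003, 0.006, -1.0]]
ft_force: [-1.0, -0.1, 0.0]
gripper_width: 0.0512
grip_force: 0.0
```

```bash
cat > l.py <<'E'
from h import *
s=sense(); R=np.array(s['tcp_rot']); print(s['position'],s['t'])
im=read_camera('wrist'); import sys; cv2.imwrite(f'pics/{sys.argv[1]}.png',im[0])
h=cv2.cvtColor(im[0],cv2.COLOR_BGR2HSV); m=((h[:,:,0]<8)|(h[:,:,0]>172))&(h[:,:,1]>150)&(h[:,:,2]>60)
X,u,v=cloud('wrist',m,im)
X=X[(abs(X[:,0]-.472)<.05)&(X[:,1]>.18)&(X[:,1]<.36)&(X[:,2]<.1)]
a=np.radians(83.8); Y=np.array([np.cos(a),np.sin(a)]); bx=np.array([np.sin(a),-np.cos(a)]); o=np.array([.4607,.1716])
for nm,lo,hi in [('blade',.038,.055),('tab',.066,.08)]:
    q=X[(X[:,2]>lo)&(X[:,2]<hi)]
    if len(q): l=np.c_[(q[:,:2]-o)@bx,(q[:,:2]-o)@Y]; print(nm,len(q),'z',np.median(q[:,2]),'along x',np.percentile(l[:,0],[1,99]),'y',np.percentile(l[:,1],[1,99]),q.mean(0))
r=regions_of('strip','wrist')
if r:
    S,_,_=cloud('wrist',r[0]['pixels'],im); 
    for lo,hi in [(.03,.047),(.072,.085)]:
        q=S[(S[:,2]>lo)&(S[:,2]<hi)]; print('strip',len(q),np.median(q[:,2]),cv2.minAreaRect(q[:,:2].astype(np.float32)))
E
python3 l.py w3
```

```text
[0.4629 0.1724 0.1915] 15.55
blade 1849 z 0.043761502272412406 along x [-0.015   0.0106] y [0.0791 0.1336] [0.4697 0.2733 0.0438]
tab 646 z 0.07056913381462931 along x [-0.0082  0.0037] y [0.1073 0.1301] [0.4713 0.2899 0.0704]
strip 2460 0.036229236190482086 ((0.4559057950973511, 0.16958341002464294), (0.13942056894302368, 0.02200610749423504), 83.88433074951172)
strip 665 0.0750233199061088 ((0.4563022255897522, 0.1692495495080948), (0.08742222934961319, 0.01117139682173729), 83.63306427001953)
```

View pics/w3.png

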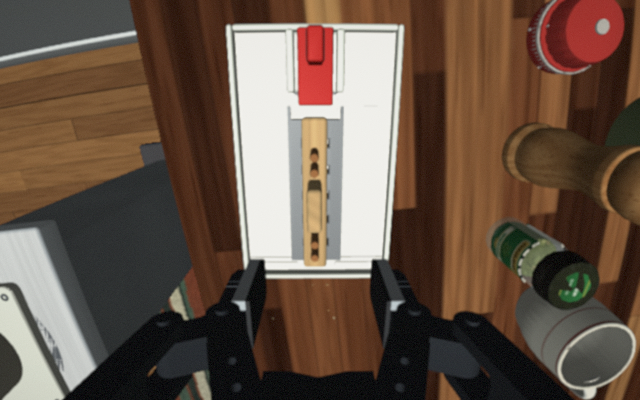

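```bash
python3 l.py w4; python3 l.py w5 | tail -5
```

```text
[0.4608 0.1716 0.1882] 15.65
blade 1881 z 0.044972134746705916 along x [-0.014   0.0115] y [0.0797 0.1339] [0.4705 0.2734 0.045 ]
tab 676 z 0.0718274799103139 along x [-0.008   0.0051] y [0.1078 0.1304] [0.4721 0.2901 0.0716]
strip 2464 0.03831058168457796 ((0.4577753245830536, 0.17018020153045654), (0.1400015503168106, 0.02190501242876053), 83.93729400634766)
strip 880 0.07667459842135244 ((0.45813193917274475, 0.170213520526886), (0.0903458222746849, 0.011670398525893688), 83.39002227783203)
[0.4601 0.1713 0.1868] 15.75
blade 1963 z 0.04569569875812304 along x [-0.0135  0.0122] y [0.0794 0.1341] [0.4713 0.2739 0.0457]
tab 693 z 0.07243351384169766 along x [-0.0071  0.0053] y [0.1081 0.131 ] [0.4728 0.2906 0.0722]
strip 2522 0.03941595871168252 ((0.45894595980644226, 0.17035561800003052), (0.13972319662570953, 0.022004669532179832), 83.86652374267578)
strip 951 0.07778224548985353 ((0.45881301164627075, 0.17029070854187012), (0.09041958302259445, 0.011764812283217907), 84.16409301757812)
```

Call:
carry_out(motion=[[0.45, 0.3, 0, 0.1, 0], [0.45, 0.4, 0, 0.2, 0], [0.45, 0.4, 0.01, 0.2, 0], [0.45, 0.4, 0.01, 0.2, 0], [0.45, 0.3, 0, 0.2, 0], [0.45, 0.2, 0, 0.3, 0], [0.45, 0, 0, 0.15, 0], [0.45, 0, 0, 0, 0]])

```text
t: 16.85
position: [0.4742, 0.2899, 0.1057]
tcp_rot: [[0.108, 0.994, -0.002], [0.994, -0.108, -0.002], [-0.002, -0.002, -1.0]]
ft_force: [-0.1, -0.2, 0.2]
gripper_width: 0.0383
grip_force: 0.0
```

Call:
carry_out(motion=[[0.45, 0.02, 0, 0.15, 0], [0.45, 0, 0, 0.2, 0], [0.45, 0, 0, 0.15, 0], [0.45, 0, 0, 0.1, 0], [0.45, 0, 0, 0, 0], [0, 0, 0, 0, 0], [0, 0, 0, 0, 0], [0, 0, 0, 0, 0]], newtons=30)

```text
t: 17.85
position: [0.4748, 0.2924, 0.0714]
tcp_rot: [[0.107, 0.994, -0.0], [0.994, -0.107, 0.001], [0.001, -0.0, -1.0]]
ft_force: [-2.5, 0.9, 3.9]
gripper_width: 0.0111
grip_force: 32.3
```

Call:
carry_out(motion=[[0, -0.03, 0, 0, 0], [0, -0.05, 0, 0, 0], [0, -0.06, 0, 0, 0], [0, -0.06, 0, 0, 0], [0, -0.06, 0, 0, 0], [0, -0.06, 0, 0, 0], [0, 0, 0, 0, 0], [0, 0, 0, 0, 0]])

```text
t: 18.85
position: [0.4728, 0.2729, 0.0714]
tcp_rot: [[0.108, 0.994, -0.0], [0.994, -0.108, 0.0], [0.0, -0.0, -1.0]]
ft_force: [-4.6, 1.7, 6.3]
gripper_width: 0.0115
grip_force: 32.6
```

Call:
carry_out(motion=[[0, -0.02, 0, 0, 0], [0, -0.02, 0, 0, 0], [0, -0.02, 0, 0, 0], [0, -0.02, 0, 0, 0], [0, -0.02, 0, 0, 0], [0, -0.02, 0, 0, 0], [0, 0, 0, 0, 0], [0, 0, 0, 0, 0]])

```text
t: 19.85
position: [0.4725, 0.2701, 0.0715]
tcp_rot: [[0.105, 0.994, 0.0], [0.994, -0.105, 0.009], [0.009, -0.001, -1.0]]
ft_force: [-4.3, 12.2, 0.5]
gripper_width: 0.0115
grip_force: 31.9
```

Call:
carry_out(motion=[[0, 0.04, 0, 0, 0], [0.5, 0.02, 0, 0, 0], [0.5, 0, 0, 0, 0], [0.5, 0, 0, 0, 0], [0.5, 0, 0, -0.2, 0], [0.5, 0, 0, -0.6, 0], [0.5, -0.6, 0, -0.7, 0], [0.5, -0.8, 0, -0.5, 0]])

```text
t: 20.85
position: [0.4646, 0.1858, 0.1937]
tcp_rot: [[0.106, 0.994, 0.004], [0.994, -0.106, 0.001], [0.001, 0.004, -1.0]]
ft_force: [1.0, -0.6, -0.1]
gripper_width: 0.0426
grip_force: 0.0
```

Call:
carry_out(motion=[[0.5, -0.6, 0, 0, 0], [0.5, 0, 0, 0, 0], [0.5, 0, 0, 0, 0], [0.5, 0, 0, 0, 0], [0.5, 0, 0, 0, 0], [0.5, 0, 0, 0, 0], [0.5, 0, 0, 0, 0], [0.5, 0, 0, 0, 0]])

```text
t: 21.85
position: [0.4598, 0.1502, 0.1908]
tcp_rot: [[0.108, 0.994, -0.0], [0.994, -0.108, -0.0], [-0.0, -0.0, -1.0]]
ft_force: [-0.0, -0.2, 0.3]
gripper_width: 0.0425
grip_force: 0.0
```

```bash
python3 l.py w6
```

```text
[0.4598 0.1502 0.1908] 21.85
blade 1900 z 0.04595083291141648 along x [-0.0133  0.0124] y [0.057  0.1119] [0.469  0.2515 0.046 ]
tab 672 z 0.07272092561054319 along x [-0.0069  0.0058] y [0.0861 0.1085] [0.4707 0.2683 0.0723]
strip 2222 0.039714371037603405 ((0.45835980772972107, 0.1644088178873062), (0.12701134383678436, 0.022027546539902687), 83.84159088134766)
strip 973 0.07806577010037298 ((0.45883941650390625, 0.17052212357521057), (0.09033215045928955, 0.011613036505877972), 84.06550598144531)
```

View pics/w6.png

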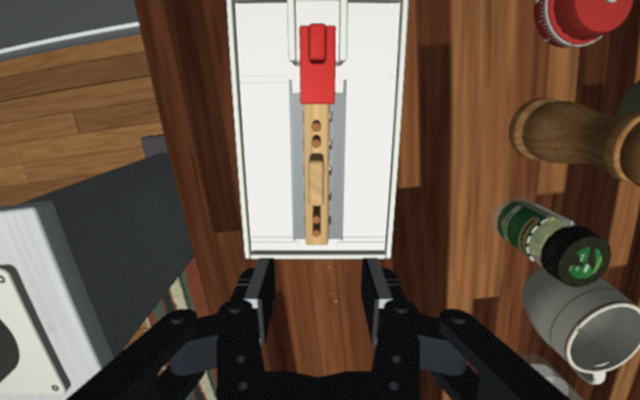

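```bash
python3 - <<'E'
from h import *
im=read_camera('wrist'); X,u,v=cloud('wrist',None,im)
a=np.radians(83.8); Y=np.array([np.cos(a),np.sin(a)]); bx=np.array([np.sin(a),-np.cos(a)]); l=np.c_[(X[:,:2]-[.4607,.1716])@bx,(X[:,:2]-[.4607,.1716])@Y]
k=(abs(l[:,0])<.06)&(l[:,1]<-.07)&(l[:,1]>-.13)&(X[:,2]>.014)&(X[:,2]<.022); print('near rim y',k.sum(),np.percentile(l[k,1],[1,50,99]))
k=(abs(abs(l[:,0])-.021)<.004)&(l[:,1]>.06)&(X[:,2]>.045)&(X[:,2]<.055); print('block y',k.sum(),np.percentile(l[k,1],[1,99]))
E
```

```text
near rim y 660 [-0.0954 -0.0919 -0.0904]
block y 894 [0.0884 0.13  ]
```

```bash
python3 -c "
from plant import *
print(sign_off())"
```

```text
the job is handed in; nothing more can be done
None
```

The job is handed in at about 22 s: the strip sits fully home on the bar with all five teeth in their slots, and the red latch is closed over its end (about 24.6 of 25 mm by camera) and released. The highest contact force read was about 12 N, on the latch; the gripper is clear of everything and I kept away from the mug, tumbler, tin and brush. `sign_off()` gave no verdict.

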